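# Push a battery pack home through the sprung flap of its charging bay

### The job

Take the battery pack out of its stand and put it in the charging bay: use its foot to push the bay's sprung dust flap inward, keep the flap held open with the pack as it slides down past it, and press it gently until it is fully home on the contact at the bottom. Feel for the bottom, because its depth differs by some centimetres from time to time, and do not force it (never push with more than about 50 N); leave the other things on the bench where they are.

Things in the scene. Friction and masses are not known exactly. Their poses are not given: they have to be found in the camera images.
- pack_center (a point): centre (half-way up) of the loose grey battery pack, 142 mm tall, about 0.16 kg, upright in its stand. Body 22 mm (own x) x 60 mm (own y) x 108 mm tall; on top, in the middle, a ribbed grip tab 10 (x) x 34 (y) x 34 mm tall, to be pinched across its 10 mm; level shoulders 6 mm wide beside it, 37 mm above this point. z is up. Same either way round (half turn about z).
- pack_foot (a point): centre of the pack's underside, 71 mm below its centre, same axes; the bottom edges are rounded to 5 mm
- stand: fixed black stand, 56 x 94 mm, slot walls 34 mm high round the pack with 2 mm play on each side; slot floor 6 mm above the bench. Origin: centre of its underside; x along the pack's thickness, y along its width. Lift the pack straight up out of it.
- dock: charging bay, a fixed grey upright box, 52 mm (own x) x 92 mm (own y) x 100 mm high, foot flanges at its y sides, with an upright pocket open at the top. Origin: on the bench, under the pocket's centre line; z up. The pocket is 25 mm (x) x 63 mm (y): the pack has 1.5 mm play on each side; above 62 mm height it is wider on the +x side, where the opened flap goes.
- dock_mouth (a point): centre of the bay's chamfered mouth, 100 mm above the bench, same axes as the bay. Two sprung shoes in the pocket's y sides, 48 mm above the bench, squeeze the pack: it slides down only when pushed (3 to 10 N) and stays where it is left. All contact forces on the bay, about 11 N of squeeze by shoes and flap included, may add up to 65 N.
- flap (a joint): sprung steel dust flap 8 mm below the mouth, hinged along y on the +x side of the pocket (16 mm from the centre line), 27 mm long, covering the pocket. 0 = shut (level), grows as it is pushed down into the bay, 1.5 rad = hanging upright, out of the way. Spring torque 0.06 N m shut, 0.1 N m open: up to about 12 N on the foot of a pack. It stays pushed aside by a pack in the pocket.
- contact (a joint): weak sprung contact (1 N) on a shelf at the pocket's bottom: 0 = free, 4 mm above the shelf; 0.004 m = level with the shelf: the pack's foot is on the shelf, home. The shelf's height differs every time, 8 to 34 mm above the bench, and is not given; it has a rubber buffer (6 N/mm, 2.5 mm), then it is hard. Home, 15 mm or more of the pack's body stands above the bay.
- capacitor: bystander: dark can capacitor, 30 mm across, 48 mm high, standing to the +y side of the bay; origin at its underside
- loupe: bystander: black eye loupe, 37 mm across, 35 mm high, beyond the stand; origin at its underside
- tape: bystander: small roll of tape lying flat, 46 mm across, 19 mm high, beyond the bay; origin at its underside

How it is judged:
By the outcome, as a careful person would: the job done as asked, in the order asked, and still so for the second after the job is handed in, with the robot touching nothing.
It also fails if it takes over 48 s, if anything falls off the work surface, if the arm or the gripper's body presses on something with over 40 N, if the wrist force passes 120 N, or if a joint passes its speed limit or range.

### The arm

A 6-joint arm with a two-finger parallel gripper is mounted at the origin on a cart in front of the work surface, level with it; the furniture and walls round the work are solid. World frame = base frame: x ahead of the robot, y to its left, z up, the work surface at z = 0. Lengths are in m, angles in rad, forces in N, time in s.
With the tool pointing down it reaches from about 0.35 to 0.975 m from the base axis. Payload 4.9 kg.
Tool frame: the origin (TCP) lies at the very end of the fingers, on their centre line; the grasp point (between the pads) lies 19 mm behind it; x points along the fingers, z is the direction in which the jaws open and shut, and the axes are right-handed (so a half turn about x gives the same grasp; the last joint's range is limited). The gripper opens to 85 mm and grips with 20 to 120 N. Pads are 22 mm wide; open, the fingers measure 114 mm over their backs; the gripper's body (76 mm by 85 mm) begins 54 mm behind the grasp point. The pads swing forward as they close: fully open they stand 13 mm farther back than shut.
Start: joints at [1.06, 0.053, 1.613, -0, 1.476, -0.119], TCP at [0.239, 0.578, 0.231] pointing down, gripper open.
Joint ranges: [-3.01, 3.01], [-1.01, 2.22], [0.06, 2.58], [-1.02, 4.17], [0.09, 2.62], [-3.14, 3.14]. Speed limits (rad/s): [2.57, 2.57, 3.14, 3.14, 3.14, 3.14].

### API

Orientations are given as a unit quaternion [x, y, z, w].
In Python, from rig import arm, cams, job gives the robot as it stands.
- The arm moves only by the shell command python3 -m crank 'ROWS'. ROWS is a JSON object of lists of equal length, an entry for each row: "gripper": the closure, from 0 (fully open) to 1 (shut); "dp": the shift along the world's x, y, z in mm, a list of three; "yaw": the turn about the world's z in rad. In form: {"gripper": [gripper, ...], "dp": [[dx, dy, dz], ...], "yaw": [yaw, ...]}. A call has 1 to 12 rows; each row shifts and turns the commanded pose from where the row before left it; what a row does not reach is not made up. A row lasts 1/10 s, in which the tool goes at most 50 mm and 8.59 degrees, less where a joint would pass 70% of its speed; a pose out of reach is approached as far as the arm can. A call with a gripper value outside its range is refused whole. The fingers move at their own pace and stop on an object; the grip force is fixed at half the most. Time passes only in rows, so rows that do not move let the fingers close. It gives the time, the measured TCP pose, the force and the opening at its end, in the units of the state.
- arm.sense(): the state, without advancing time (a new reading comes with each control period).
- cams.grab_frame(name): name is "scene" or "top" or "wrist"; returns a dict with "frame" (384x512x3 uint8, blue, green, red), "z_map" (384x512 float32, m along the optical axis (not along the pixel's ray), 0 where there is no reading), "fx", "fy", "cx", "cy" (pixels), "k1" (the pictures are not rectified: a ray, as slopes to the right and down, at radius r is drawn at 1 + k1 r^2 times it, then the intrinsics apply), "position" and "rotation" of the camera in the world. Camera axes: x right, y up, looking along -z (the intrinsics and any distortion apply to the point x, -y, -z); pixel columns grow to the right and rows downward; lengths in m; the calibration is good to about 2 mm. A picture is of the moment at which its call begins.
- job.finish_job(): hands the job in, once; it reports no verdict.
The state is a dict: "time": time; "joint_pos": joint angles; "joint_vel": joint speeds; "joint_torque": joint torques, N m; "ee_pos": TCP position; "ee_rot": TCP orientation; "ft_force": force on the tool from outside, world axes, zero at the start; "wrist_torque": the same for the moment, N m; "opening": finger opening in m.
Only numpy, scipy, OpenCV 4.12 (cv2) and the standard library are available. Lean on these libraries where they do the work, as an engineer would, in place of code of your own. Each camera call takes 0.05 s, during which the arm holds its last target.

## Working session

There is one attempt and no reset: what is moved stays moved. The work goes in short steps, Python scripts to look and compute and a shell command to move; the robot and the scene stay as the last step left them, time stands still between calls to the robot, and variables do not carry over. Pictures are saved under pics/ and viewed, and the job is handed in when it is done.

```bash
ls; mkdir -p pics
python3 - <<'E'
from rig import arm,cams,job
import cv2,numpy as np
s=arm.sense(); print(s)
for n in ["scene","top"]:
    f=cams.grab_frame(n); cv2.imwrite(f"pics/{n}0.png",f["frame"]); np.savez(f"{n}0.npz",**f)
    print(n,[f[k] for k in("fx","fy","cx","cy","k1","position","rotation")])
E
```

```text
pics
{'time': 0.0, 'joint_pos': array([ 1.06000632e+00,  5.33522559e-02,  1.61426966e+00, -1.95729639e-05,
        1.47600635e+00, -1.19000250e-01]), 'joint_vel': array([-1.77312082e-03, -4.32428253e-04,  1.68325183e-03, -3.29768190e-04,
       -1.00586756e-04,  2.23287416e-06]), 'joint_torque': array([-2.07628385e-03, -3.93658769e+01, -3.70184040e+01, -1.53627734e-04,
        6.81177320e-03, -1.89747840e-05]), 'ee_pos': array([0.23835404, 0.5770997 , 0.23008042]), 'ee_rot': array([-0.3934475 ,  0.58839682,  0.3927827 ,  0.58712008]), 'ft_force': array([ 0.84656217,  0.02005136, -0.05060627]), 'wrist_torque': array([-0.06064118, -0.00778709, -0.0419517 ]), 'opening': 0.08535954333658174}
scene [442.9257829603217, 442.9257829603217, 253.28338559930523, 197.55225578106007, 0.011399401211191195, array([-0.15703751, -0.36418232,  0.74302655]), array([ 0.3744472 , -0.21706038, -0.45536075,  0.77802357])]
top [454.7826199886483, 454.7826199886483, 258.13107690395134, 186.60636578305568, -0.11152817321172337, array([0.37369198, 0.02913767, 1.30988426]), array([-0.06039364,  0.05748298,  0.7128262 , -0.69636709])]
```

View pics/scene0.png

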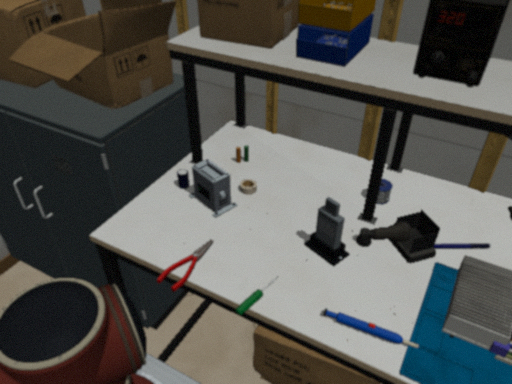

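View pics/top0.png

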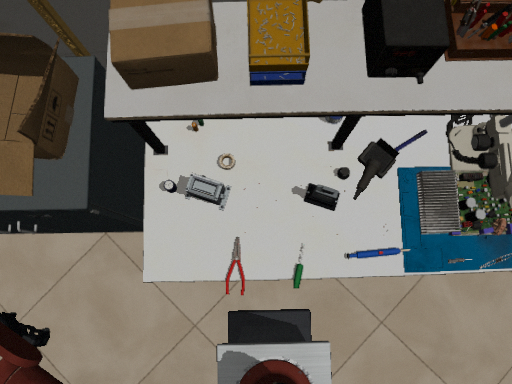

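Scene view: pack in its stand at about (328,235), bay at (212,188), capacitor (183,179), tape (248,186). In the top view the stand is at (322,196) and the bay at (207,190). The shelf edge is at row ~115.

```bash
cat > h.py <<'E'
import numpy as np,cv2
from scipy.spatial.transform import Rotation as R
def load(n): return dict(np.load(n))
def rays(f,uv):
    uv=np.asarray(uv,float).reshape(-1,1,2)
    K=np.array([[f["fx"],0,f["cx"]],[0,f["fy"],f["cy"]],[0,0,1]],float)
    s=cv2.undistortPoints(uv,K,np.array([float(f["k1"]),0,0,0]),None).reshape(-1,2)
    d=np.c_[s[:,0],-s[:,1],-np.ones(len(s))]
    return R.from_quat(f["rotation"]).apply(d)
def onplane(f,uv,z):
    d=rays(f,uv);p=np.asarray(f["position"]);t=(z-p[2])/d[:,2];return p+d*t[:,None]
def cloud(f):
    h,w=f["z_map"].shape;v,u=np.mgrid[:h,:w]
    d=rays(f,np.c_[u.ravel(),v.ravel()])
    P=f["position"]+d*f["z_map"].reshape(-1,1)
    return P.reshape(h,w,3)
E
python3 - <<'E'
from h import *
for n,crops in (("top",[(285,165,70,60),(150,160,90,60)]),("scene",[(290,185,75,85),(165,145,100,75)])):
    f=load(n+"0.npz"); P=cloud(f)
    for i,(x,y,w,h) in enumerate(crops):
        k=8
        cv2.imwrite(f"pics/{n}_c{i}.png",cv2.resize(f["frame"][y:y+h,x:x+w],None,fx=k if w*k<=800 else 6,fy=(k if w*k<=800 else 6) if h*k<=600 else 6,interpolation=cv2.INTER_CUBIC)) if 0 else cv2.imwrite(f"pics/{n}_c{i}.png",cv2.resize(f["frame"][y:y+h,x:x+w],None,fx=7,fy=7,interpolation=cv2.INTER_CUBIC))
        Q=P[y:y+h,x:x+w].reshape(-1,3); 
        for lo,hi in((.02,.05),(.06,.09),(.09,.105),(.105,.12),(.12,.135),(.135,.16)):
            m=(Q[:,2]>lo)&(Q[:,2]<hi)&(Q[:,0]<.9)
            if m.sum()>8: print(n,i,lo,hi,m.sum(),Q[m].mean(0).round(4),Q[m].min(0).round(3),Q[m].max(0).round(3))
    m=np.abs(P[:,:,2])<.02; print("bench z",np.median(P[:,:,2][m]))
E
```

```text
top 0 0.02 0.05 217 [ 0.5771 -0.1662  0.0333] [ 0.531 -0.228  0.02 ] [ 0.64  -0.111  0.05 ]
top 0 0.06 0.09 48 [ 0.5513 -0.1445  0.0743] [ 0.54  -0.174  0.06 ] [ 0.577 -0.122  0.089]
top 0 0.09 0.105 28 [ 0.5493 -0.1638  0.0963] [ 0.538 -0.227  0.09 ] [ 0.574 -0.122  0.104]
top 0 0.105 0.12 118 [ 0.5561 -0.1489  0.1126] [ 0.54  -0.178  0.105] [ 0.578 -0.122  0.119]
top 0 0.12 0.135 15 [ 0.5559 -0.1458  0.1284] [ 0.55  -0.162  0.121] [ 0.564 -0.133  0.135]
top 0 0.135 0.16 60 [ 0.5588 -0.1489  0.1461] [ 0.551 -0.165  0.138] [ 0.568 -0.134  0.152]
top 1 0.02 0.05 178 [0.594  0.2287 0.038 ] [0.543 0.103 0.02 ] [0.672 0.299 0.05 ]
top 1 0.06 0.09 97 [0.5671 0.1689 0.0777] [0.543 0.128 0.06 ] [0.602 0.23  0.09 ]
top 1 0.09 0.105 624 [0.5821 0.1784 0.0968] [0.544 0.127 0.09 ] [0.619 0.23  0.105]
bench z 0.0002099291400434744
scene 0 0.02 0.05 467 [ 0.5589 -0.1609  0.0336] [ 0.53  -0.221  0.02 ] [ 0.706 -0.11   0.049]
scene 0 0.06 0.09 267 [ 0.5502 -0.1541  0.0752] [ 0.538 -0.182  0.06 ] [ 0.562 -0.12   0.09 ]
scene 0 0.09 0.105 168 [ 0.5491 -0.1662  0.0979] [ 0.538 -0.234  0.09 ] [ 0.562 -0.121  0.105]
scene 0 0.105 0.12 213 [ 0.5539 -0.1538  0.1131] [ 0.541 -0.182  0.105] [ 0.577 -0.121  0.12 ]
scene 0 0.12 0.135 78 [ 0.5562 -0.1519  0.1274] [ 0.551 -0.167  0.12 ] [ 0.563 -0.134  0.135]
scene 0 0.135 0.16 121 [ 0.5575 -0.1522  0.1445] [ 0.55  -0.168  0.135] [ 0.568 -0.135  0.152]
scene 1 0.02 0.05 696 [0.6275 0.2063 0.0337] [0.543 0.1   0.02 ] [0.796 0.334 0.05 ]
scene 1 0.06 0.09 391 [0.5732 0.1736 0.074 ] [0.543 0.128 0.06 ] [0.722 0.329 0.09 ]
scene 1 0.09 0.105 567 [0.5808 0.1772 0.0981] [0.545 0.128 0.09 ] [0.619 0.231 0.105]
bench z 0.0020391427752796676
```

View pics/top_c1.png

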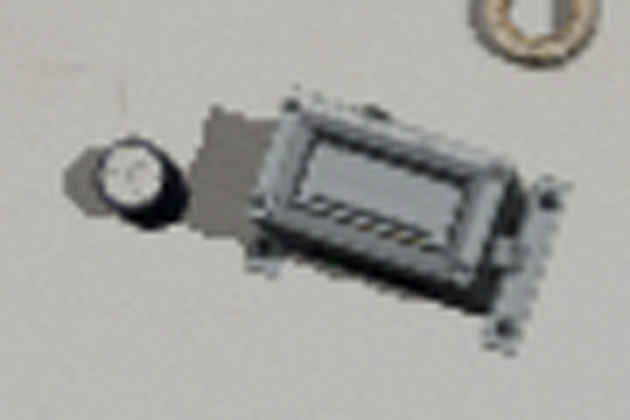

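View pics/scene_c1.png

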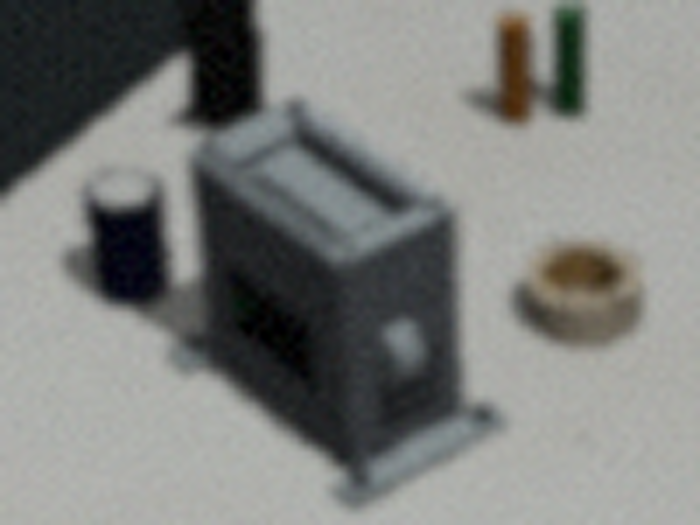

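View pics/top_c0.png

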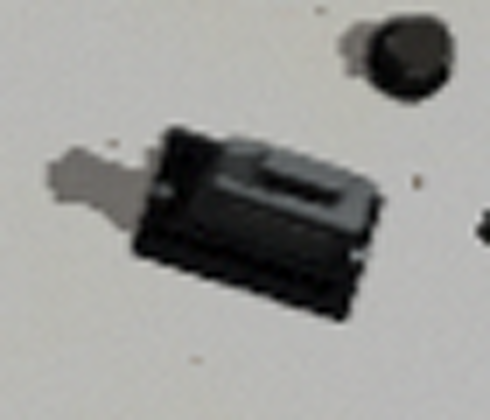

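View pics/scene_c0.png

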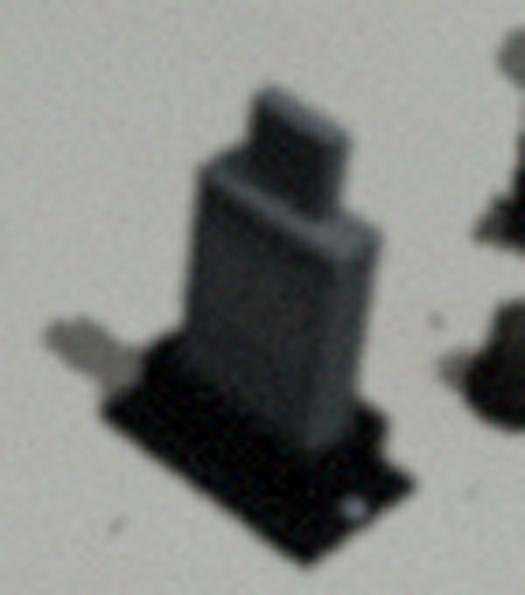

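Run:
```python
from h import *
for n in("top","scene"):
    P=cloud(load(n+"0.npz")).reshape(-1,3)
    def box(x0,x1,y0,y1,z0,z1):
        m=(P[:,0]>x0)&(P[:,0]<x1)&(P[:,1]>y0)&(P[:,1]<y1)&(P[:,2]>z0)&(P[:,2]<z1); return P[m]
    for nm,b in (("dock",(.53,.63,.11,.245,.094,.106)),("should",(.52,.6,-.2,-.1,.108,.118)),("tab",(.52,.6,-.2,-.1,.138,.156)),("stand",(.5,.62,-.24,-.09,.028,.042))):
        Q=box(*b); r=cv2.minAreaRect(Q[:,:2].astype(np.float32)*1000); print(n,nm,len(Q),np.round(r[0],1),np.round(r[1],1),round(r[2],1),Q[:,2].mean().round(4))
    Q=box(.3,.9,-.4,.4,.2,1.2); print("above",len(Q),Q.min(0),Q.max(0))
```

```text
top dock 452 [582.2 178.8] [92.9 52.3] 70.9 0.0986
top should 109 [ 558.5 -150.7] [57.3 23. ] 69.5 0.113
top tab 59 [ 559.2 -149.4] [33.6 11.1] 71.2 0.1463
top stand 118 [ 588.4 -165.3] [ 76.5 108.1] 63.2 0.0337
above 37006 [ 0.69658954 -0.39994687  0.20025227] [0.89998001 0.37465116 0.53453645]
scene dock 500 [583.3 178.8] [95.5 54.1] 70.3 0.0989
scene should 171 [ 559.5 -151.5] [60.6 24. ] 72.8 0.114
scene tab 101 [ 560.1 -151.8] [34.2 11.9] 71.9 0.1462
scene stand 266 [ 586.2 -160.2] [77.5 93.6] 70.8 0.0348
above 28432 [ 0.69493321 -0.39996788  0.20002718] [0.89997745 0.37545044 0.51839503]
```

Top view: the bay's mouth is at (207,190). The flap's light plate has its striped free edge on the robot-facing side, so its hinge (+x) is on the far side, which fits the capacitor being at +y. The pack's tab is at about (326,190) and the stand extends toward the robot. Next is the tool yaw, then a closer look with the wrist camera.

Run:
```python
from h import *
from rig import arm
s=arm.sense(); M=R.from_quat(s["ee_rot"]).as_matrix(); print(M.round(3))
z=M[:,2]; print("jaw dir deg",np.degrees(np.arctan2(z[1],z[0])))
```

```text
[[-0.001 -0.924  0.382]
 [-0.002  0.382  0.924]
 [-1.     0.    -0.002]]
jaw dir deg 67.55061866053154
```

```bash
python3 -m crank '{"gripper":[0,0,0,0,0,0,0,0,0,0,0,0],"dp":[[22,-33,8],[22,-33,8],[22,-33,8],[22,-33,8],[22,-33,8],[22,-33,8],[22,-33,8],[22,-33,8],[22,-33,8],[22,-33,8],[22,-33,8],[22,-33,8]],"yaw":[-0.126,-0.126,-0.126,-0.126,-0.126,-0.126,-0.126,-0.126,-0.126,-0.126,-0.126,-0.126]}'
python3 - <<'E'
from h import *
from rig import arm,cams
f=cams.grab_frame("wrist"); np.savez("w0.npz",**f); cv2.imwrite("pics/w0.png",f["frame"]); print(arm.sense()["ee_pos"],f["position"],R.from_quat(f["rotation"]).as_matrix().round(2))
E
```

```text
time: 1.3
ee_pos: [0.5031, 0.1801, 0.3271]
ee_rot: [0.119, 0.697, -0.119, 0.697]
ft_force: [0.4, 0.7, 0.1]
opening: 0.0852
[0.50619057 0.1758396  0.32845522] [0.52865641 0.25259522 0.46929451] [[ 0.94  0.32  0.1 ]
 [-0.33  0.9   0.28]
 [-0.   -0.3   0.95]]
```

View pics/w0.png

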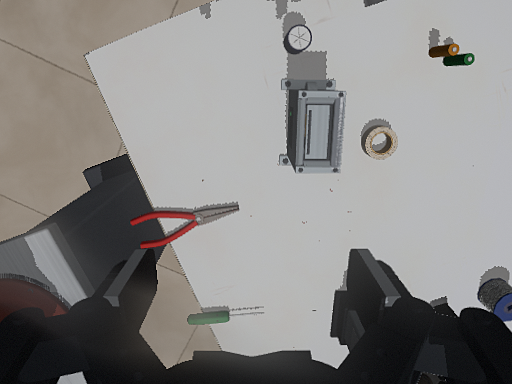

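The wrist view shows the bay upright at (318,130), with the flap at (317,132), its striped free edge on the left and its hinge on the right. I'll measure it here.

Run:
```python
from h import *
f=load("w0.npz"); C=cloud(f); P=C.reshape(-1,3)
m=(P[:,0]>.5)&(P[:,0]<.66)&(P[:,1]>.1)&(P[:,1]<.26)&(P[:,2]>.09)&(P[:,2]<.11)
Q=P[m]; r=cv2.minAreaRect(Q[:,:2].astype(np.float32)*1000); print(r,m.sum(),np.median(Q[:,2]))
mm=np.abs(P[:,2])<.02; print("bench",np.median(P[mm][:,2]))
x,y,w,h=265,70,100,115
cv2.imwrite("pics/w0c.png",cv2.resize(f["frame"][y:y+h,x:x+w],None,fx=5,fy=5,interpolation=cv2.INTER_CUBIC))
# height map
a=np.radians(-19.2);ex=np.array([np.cos(a),np.sin(a)]);ey=np.array([-ex[1],ex[0]])
for v in (130,):
  for u in range(285,350,2):
    p=C[v,u]; d=p[:2]-[.5825,.1788]; print(u,(d@ex*1000).round(1),(d@ey*1000).round(1),(p[2]*1000).round(1),f["frame"][v,u])
```

```text
((583.1187133789062, 179.0751953125), (92.80290985107422, 52.900367736816406), 70.42449951171875) 3861 0.09718319228233646
bench -0.0004707924961080412
285 -28.8 -9.0 0.9 [194 193 193]
287 -25.7 -9.4 -1.9 [104 103 104]
289 -25.7 -6.0 23.7 [51 50 50]
291 -26.6 -2.1 53.7 [51 50 50]
293 -25.7 -0.4 67.0 [59 59 57]
295 -25.6 2.0 85.0 [57 55 53]
297 -24.9 3.5 97.1 [122 120 115]
299 -23.0 3.9 99.6 [114 112 107]
301 -20.6 3.7 98.1 [137 134 128]
303 -18.1 3.5 96.4 [136 131 125]
305 -5.1 -5.3 28.8 [48 65 76]
307 -13.4 3.3 95.0 [167 163 154]
309 -10.8 3.0 93.2 [69 65 65]
311 -8.7 3.1 93.7 [166 162 155]
313 -6.2 3.0 92.4 [157 153 147]
315 -3.9 3.0 92.7 [160 156 148]
317 -1.6 2.9 92.2 [154 150 144]
319 0.5 3.1 93.1 [153 148 142]
321 2.6 3.2 93.8 [157 152 146]
323 4.8 3.2 94.2 [158 152 146]
325 7.4 3.1 92.9 [153 148 142]
327 9.6 3.1 93.2 [153 148 142]
329 11.8 3.2 93.7 [63 62 59]
331 14.2 3.1 93.0 [58 55 53]
333 14.8 4.0 99.8 [100  95  93]
335 16.8 4.1 100.7 [119 113 110]
337 19.3 4.0 99.6 [125 119 118]
339 21.5 4.0 99.7 [145 140 138]
341 23.9 4.0 99.4 [123 117 114]
343 53.8 -9.2 -1.8 [174 174 171]
345 56.1 -8.9 0.5 [182 183 182]
347 59.6 -9.1 -1.8 [180 182 181]
349 62.0 -8.9 -0.4 [181 182 181]
```

View pics/w0c.png

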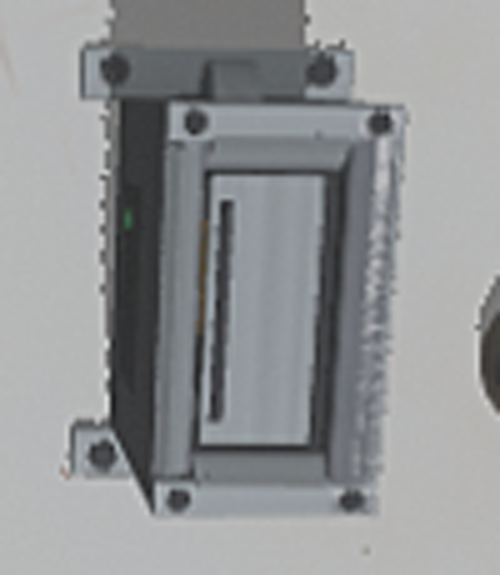

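```bash
python3 -m crank '{"gripper":[0,0,0,0],"dp":[[19,-22,-30],[19,-22,-30],[18,-23,-30],[0,0,0]],"yaw":[0,0,0,0]}'
python3 - <<'E'
from h import *
from rig import arm,cams
f=cams.grab_frame("wrist"); np.savez("w1.npz",**f); cv2.imwrite("pics/w1.png",f["frame"]); print(arm.sense()["ee_pos"],f["position"])
C=cloud(f); P=C.reshape(-1,3)
m=(P[:,0]>.5)&(P[:,0]<.66)&(P[:,1]>.1)&(P[:,1]<.26)&(P[:,2]>.096)&(P[:,2]<.106)
Q=P[m]; r=cv2.minAreaRect(Q[:,:2].astype(np.float32)*1000); print(r,m.sum(),np.median(Q[:,2]))
E
```

```text
time: 1.75
ee_pos: [0.5568, 0.1122, 0.2307]
ee_rot: [0.117, 0.701, -0.119, 0.694]
ft_force: [-0.5, -0.2, -0.6]
opening: 0.0854
[0.55728705 0.11354259 0.23349886] [0.58365713 0.18494877 0.37247636]
((583.0658569335938, 178.8556365966797), (92.42474365234375, 52.54618453979492), 70.84727478027344) 4266 0.09935897386806697
```

View pics/w1.png

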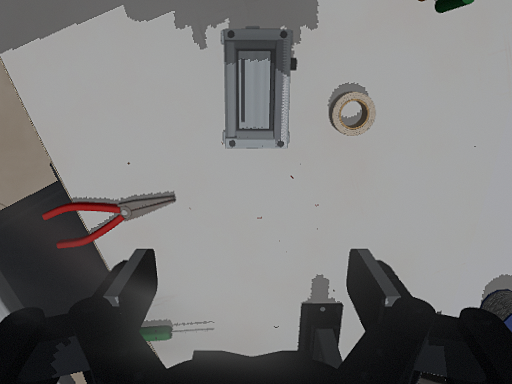

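Run:
```python
from h import *
f=load("w1.npz")
a=np.radians(-19.2);ex=np.array([np.cos(a),np.sin(a)]);ey=np.array([-ex[1],ex[0]]);c=np.array([.5831,.1789])
Rm=R.from_quat(f["rotation"]).as_matrix()
K=np.array([[f["fx"],0,f["cx"]],[0,f["fy"],f["cy"]],[0,0,1]],float)
def proj(W):
    q=(W-f["position"])@Rm; q=q*[1,-1,-1]
    uv,_=cv2.projectPoints(q.reshape(-1,1,3),np.zeros(3),np.zeros(3),K,np.array([float(f["k1"]),0,0,0])); return uv.reshape(-1,2)
for z in(.1,.092):
    X,Y=np.meshgrid(np.arange(-35,35,.25),np.arange(55,-55,-.25))
    W=np.stack([c[0]+(X*ex[0]+Y*ey[0])/1e3,c[1]+(X*ex[1]+Y*ey[1])/1e3,np.full(X.shape,z)],-1)
    uv=proj(W.reshape(-1,3)).astype(np.float32).reshape(X.shape+(2,))
    o=cv2.remap(f["frame"],uv[...,0],uv[...,1],cv2.INTER_LINEAR); 
    if z==.1: cv2.imwrite("pics/orth.png",cv2.resize(o,None,fx=1.3,fy=1.3)); 
    g=o.astype(float).mean(2); pr=g[(np.abs(Y[:,0])<15)].mean(0)
    print(z,[(x,int(p)) for x,p in zip(X[0][::4],pr[::4])])
    pr=g[:,np.abs(X[0]-(-1))<6].mean(1); print("y",[(y,int(p)) for y,p in zip(Y[::4,0],pr[::4])])
```

```text
0.1 [(np.float64(-35.0), 162), (np.float64(-34.0), 162), (np.float64(-33.0), 162), (np.float64(-32.0), 162), (np.float64(-31.0), 162), (np.float64(-30.0), 162), (np.float64(-29.0), 162), (np.float64(-28.0), 162), (np.float64(-27.0), 166), (np.float64(-26.0), 140), (np.float64(-25.0), 99), (np.float64(-24.0), 98), (np.float64(-23.0), 112), (np.float64(-22.0), 115), (np.float64(-21.0), 117), (np.float64(-20.0), 119), (np.float64(-19.0), 121), (np.float64(-18.0), 110), (np.float64(-17.0), 87), (np.float64(-16.0), 52), (np.float64(-15.0), 60), (np.float64(-14.0), 132), (np.float64(-13.0), 121), (np.float64(-12.0), 64), (np.float64(-11.0), 59), (np.float64(-10.0), 81), (np.float64(-9.0), 138), (np.float64(-8.0), 135), (np.float64(-7.0), 136), (np.float64(-6.0), 137), (np.float64(-5.0), 138), (np.float64(-4.0), 139), (np.float64(-3.0), 137), (np.float64(-2.0), 133), (np.float64(-1.0), 132), (np.float64(0.0), 133), (np.float64(1.0), 134), (np.float64(2.0), 136), (np.float64(3.0), 138), (np.float64(4.0), 138), (np.float64(5.0), 136), (np.float64(6.0), 133), (np.float64(7.0), 134), (np.float6
[... 7237 characters left out ...]
, (np.float64(-28.0), 136), (np.float64(-29.0), 131), (np.float64(-30.0), 108), (np.float64(-31.0), 53), (np.float64(-32.0), 68), (np.float64(-33.0), 98), (np.float64(-34.0), 107), (np.float64(-35.0), 108), (np.float64(-36.0), 109), (np.float64(-37.0), 110), (np.float64(-38.0), 106), (np.float64(-39.0), 109), (np.float64(-40.0), 132), (np.float64(-41.0), 141), (np.float64(-42.0), 141), (np.float64(-43.0), 139), (np.float64(-44.0), 138), (np.float64(-45.0), 139), (np.float64(-46.0), 135), (np.float64(-47.0), 132), (np.float64(-48.0), 164), (np.float64(-49.0), 164), (np.float64(-50.0), 163), (np.float64(-51.0), 163), (np.float64(-52.0), 163), (np.float64(-53.0), 163), (np.float64(-54.0), 163)]
```

View pics/orth.png

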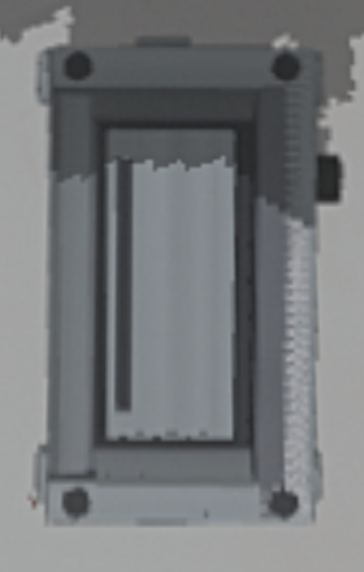

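The wrist view shows the bay at (255,88). From the rectified profile, the pocket's throat runs from -16.6 to +14.3 mm about the box centre, the flap's free edge is at -15, and the hinge is at about +12. So the pocket centre sits 4 mm toward the robot from the box centre, at about (0.5794, 0.1804) with yaw -19.2°. Next I'll look over the pack.

```bash
python3 -m crank '{"gripper":[0,0,0,0,0,0,0,0,0],"dp":[[-3,-42,0],[-3,-42,0],[-3,-42,0],[-3,-42,0],[-3,-42,0],[-3,-42,0],[-3,-42,0],[-3,-41,0],[0,0,0]],"yaw":[0,0,0,0,0,0,0,0,0]}'
python3 - <<'E'
from h import *
from rig import arm,cams
f=cams.grab_frame("wrist"); np.savez("w2.npz",**f); cv2.imwrite("pics/w2.png",f["frame"]); s=arm.sense();print(s["ee_pos"],f["position"]); z=R.from_quat(s["ee_rot"]).as_matrix()[:,2];print(np.degrees(np.arctan2(z[1],z[0])))
C=cloud(f); P=C.reshape(-1,3)
for lo,hi in((.142,.156),(.108,.119),(.03,.045)):
    m=(P[:,0]>.51)&(P[:,0]<.62)&(P[:,1]>-.21)&(P[:,1]<-.09)&(P[:,2]>lo)&(P[:,2]<hi)
    Q=P[m]; r=cv2.minAreaRect(Q[:,:2].astype(np.float32)*1000); print(r,m.sum(),np.median(Q[:,2]))
E
```

```text
time: 2.7
ee_pos: [0.5347, -0.2236, 0.2391]
ee_rot: [0.118, 0.696, -0.119, 0.698]
ft_force: [-0.2, 0.4, 0.4]
opening: 0.0855
[ 0.53489364 -0.22146686  0.23880919] [ 0.55977246 -0.15075388  0.38111483]
-19.21064484959435
((560.1848754882812, -151.212646484375), (33.67969512939453, 10.8495512008667), 69.55216217041016) 786 0.14724908830456251
((560.2651977539062, -151.3653564453125), (59.14089584350586, 22.38408660888672), 71.16464233398438) 1413 0.11329008574556554
((560.7365112304688, -151.53079223632812), (75.98931121826172, 38.41063690185547), 70.03485107421875) 717 0.033483528619285996
```

View pics/w2.png

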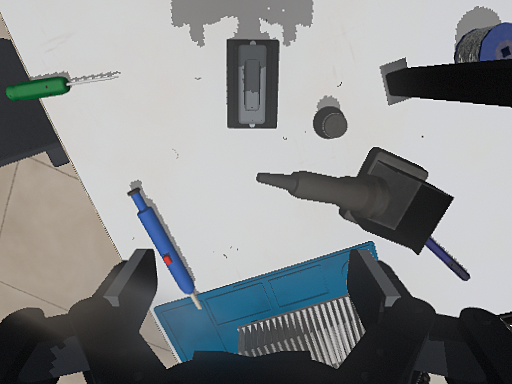

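The wrist view shows the pack in the stand at (252,83) with its tab at (252,82), centred at (0.5602, -0.1513) and already aligned with the jaw. I'll move over it and check.

```bash
python3 -m crank '{"gripper":[0,0,0.3,0.3,0.3],"dp":[[12,34,0],[13,35,0],[0,0,0],[0,0,-40],[0,0,0]],"yaw":[0,0,0,0,0]}'
python3 - <<'E'
from rig import arm
for i in range(1): print(arm.sense()["ee_pos"])
E
```

```text
time: 3.25
ee_pos: [0.557, -0.1486, 0.1927]
ee_rot: [0.117, 0.7, -0.116, 0.694]
ft_force: [-1.5, -0.5, -2.3]
opening: 0.0597
[ 0.55702527 -0.14864802  0.19274082]
```

```bash
python3 -m crank '{"gripper":[0.3,0.3],"dp":[[0,0,-20],[0,0,0]],"yaw":[0,0]}'; python3 -m crank '{"gripper":[0.3,0.3],"dp":[[0,0,0],[0,0,0]],"yaw":[0,0]}'
```

```text
time: 3.45
ee_pos: [0.5583, -0.1503, 0.1757]
ee_rot: [0.117, 0.699, -0.117, 0.696]
ft_force: [-1.2, 0.4, -1.1]
opening: 0.0598
time: 3.65
ee_pos: [0.5603, -0.1516, 0.1791]
ee_rot: [0.117, 0.697, -0.117, 0.698]
ft_force: [-0.0, 0.6, -0.1]
opening: 0.0601
```

```bash
python3 -m crank '{"gripper":[0.3,0.3,0.3,0.3,0.3,0.3],"dp":[[0,0,-25],[0,0,-20],[0,0,-13],[0,0,0],[0,0,0],[0,0,0]],"yaw":[0,0,0,0,0,0]}'
python3 - <<'E'
from h import *
from rig import cams
f=cams.grab_frame("wrist"); cv2.imwrite("pics/w3.png",f["frame"])
f=cams.grab_frame("scene"); cv2.imwrite("pics/s3.png",cv2.resize(f["frame"][150:290,250:420],None,fx=4,fy=4))
E
```

```text
time: 4.25
ee_pos: [0.5606, -0.1518, 0.121]
ee_rot: [0.117, 0.696, -0.117, 0.698]
ft_force: [0.2, 0.4, -0.7]
opening: 0.0598
```

View pics/w3.png

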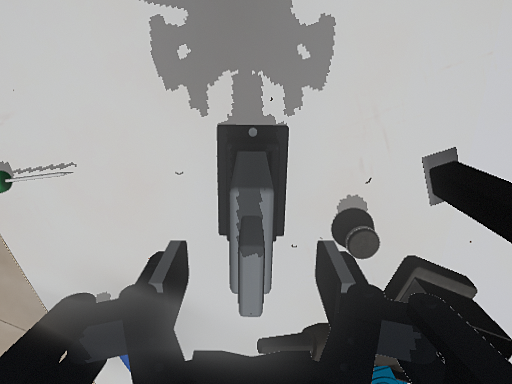

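View pics/s3.png

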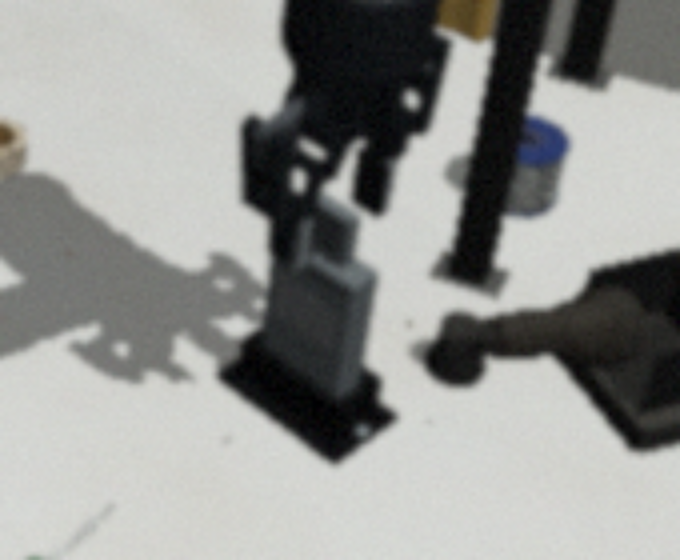

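The wrist view shows the tab top at (252,270), midway between the pads (~188 and 317). I'll close the gripper.

```bash
python3 -m crank '{"gripper":[0.6,0.8,1,1,1,1,1,1],"dp":[[0,0,0],[0,0,0],[0,0,0],[0,0,0],[0,0,0],[0,0,0],[0,0,0],[0,0,0]],"yaw":[0,0,0,0,0,0,0,0]}'; python3 -m crank '{"gripper":[1,1,1],"dp":[[0,0,0],[0,0,0],[0,0,0]],"yaw":[0,0,0]}'
```

```text
time: 5.15
ee_pos: [0.5598, -0.1514, 0.1195]
ee_rot: [0.117, 0.697, -0.117, 0.697]
ft_force: [-0.2, -0.1, 1.9]
opening: 0.0092
time: 5.45
ee_pos: [0.5598, -0.1515, 0.1195]
ee_rot: [0.117, 0.697, -0.117, 0.697]
ft_force: [-0.2, 0.4, 1.0]
opening: 0.008
```

```bash
python3 -m crank '{"gripper":[1,1,1,1,1,1,1,1],"dp":[[0,0,5],[0,0,10],[0,0,20],[0,0,25],[0,0,30],[0,0,30],[0,0,5],[0,0,0]],"yaw":[0,0,0,0,0,0,0,0]}'
python3 - <<'E'
from h import *
from rig import cams
f=cams.grab_frame("wrist"); cv2.imwrite("pics/w4.png",f["frame"]); np.savez("w4.npz",**f)
E
```

```text
time: 6.25
ee_pos: [0.5599, -0.1515, 0.2454]
ee_rot: [0.117, 0.697, -0.117, 0.698]
ft_force: [-0.7, 0.4, -1.5]
opening: 0.009
```

View pics/w4.png

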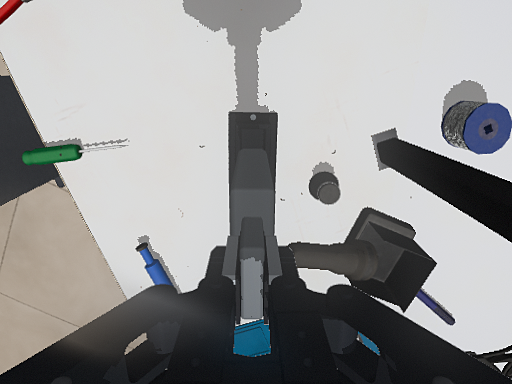

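```bash
python3 -m crank '{"gripper":[1,1,1,1,1,1,1,1,1,1,1,1],"dp":[[2,20,0],[2,36,0],[2,40,0],[2,40,0],[2,40,0],[2,40,0],[2,40,0],[2,36,0],[2,28,0],[1.5,12,0],[0,0,0],[0,0,0]],"yaw":[0,0,0,0,0,0,0,0,0,0,0,0]}'; python3 -m crank '{"gripper":[1,1],"dp":[[0,0,0],[0,0,0]],"yaw":[0,0]}'
python3 - <<'E'
from h import *
from rig import cams
for n in("wrist","scene","top"):
    f=cams.grab_frame(n); cv2.imwrite(f"pics/{n}5.png",f["frame"]); np.savez(f"{n}5.npz",**f)
    if n=="scene": cv2.imwrite("pics/scene5c.png",cv2.resize(f["frame"][120:240,150:290],None,fx=5,fy=5,interpolation=cv2.INTER_CUBIC))
E
```

```text
time: 7.5
ee_pos: [0.5786, 0.1797, 0.2428]
ee_rot: [0.117, 0.698, -0.118, 0.697]
ft_force: [0.0, -0.5, -1.3]
opening: 0.0092
time: 7.7
ee_pos: [0.5792, 0.1794, 0.2442]
ee_rot: [0.118, 0.697, -0.118, 0.697]
ft_force: [0.6, -0.7, -1.4]
opening: 0.0091
```

View pics/wrist5.png

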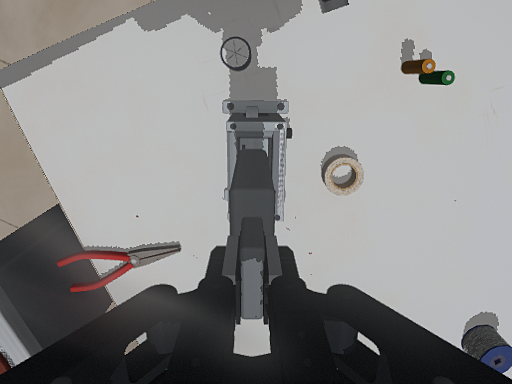

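View pics/scene5c.png

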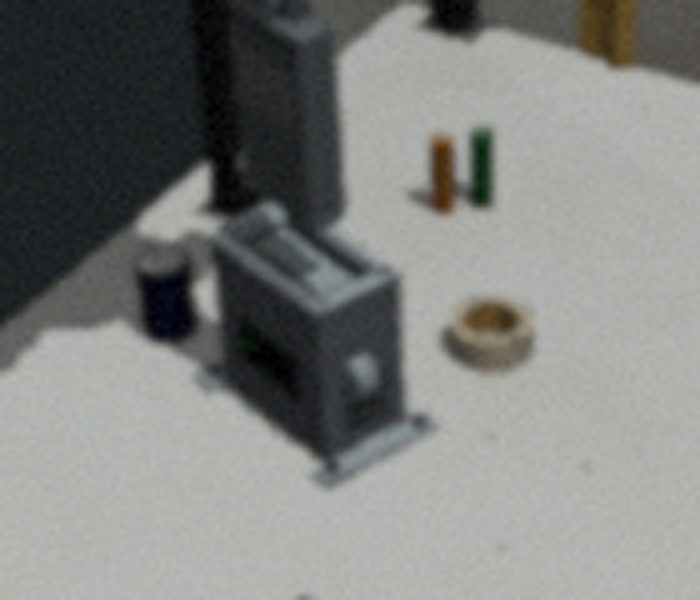

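The wrist view shows the pack's lower end at (252,160) over the mouth, between the box edges at ~(230-287). I'll check its offset in the pocket frame by depth.

Run:
```python
from h import *
a=np.radians(-19.2);ex=np.array([np.cos(a),np.sin(a)]);ey=np.array([-ex[1],ex[0]]);c=np.array([.5794,.1804])
for n in("wrist5","scene5","top5"):
    P=cloud(load(n+".npz")).reshape(-1,3); d=(P[:,:2]-c)*1e3; X=d@ex;Y=d@ey
    for z0,z1 in((.128,.15),(.15,.18),(.18,.225)):
        m=(abs(X)<30)&(abs(Y)<50)&(P[:,2]>z0)&(P[:,2]<z1)
        if m.sum()>20: print(n,z0,m.sum(),"x",np.percentile(X[m],[1,50,99]).round(1),"y",np.percentile(Y[m],[1,50,99]).round(1),"zmin",P[m,2].min().round(4))
    m=(abs(X)<60)&(abs(Y)<60)&(P[:,2]>.0965)&(P[:,2]<.106); print(" dock top",m.sum(),"x",np.percentile(X[m],[.5,99.5]).round(1),"y",np.percentile(Y[m],[.5,99.5]).round(1))
```

```text
wrist5 0.128 103 x [-10.1   0.4  10.6] y [26.6 28.9 29.2] zmin 0.1346
wrist5 0.15 285 x [-10.4   0.3  10.8] y [26.3 28.9 29.2] zmin 0.1501
wrist5 0.18 731 x [-10.4   0.3  10.8] y [26.5 28.9 29.3] zmin 0.18
 dock top 2219 x [-21.9  29.7] y [-44.8  45.9]
scene5 0.128 93 x [-11.9  -9.3   7.6] y [-31.9 -15.5  25.5] zmin 0.1338
scene5 0.15 216 x [-12.   -9.6  10.1] y [-32.  -17.3  25.8] zmin 0.1501
scene5 0.18 352 x [-12.9  -9.7  10.1] y [-32.3 -17.6  26.7] zmin 0.1802
 dock top 304 x [-22.6  30.4] y [-47.3  45.8]
 dock top 110 x [-22.7  28.7] y [-47.   22.4]
```

```bash
python3 -m crank '{"gripper":[1,1,1,1,1,1],"dp":[[0.3,1,-15],[0,0,-10],[0,0,-5],[0,0,0],[0,0,0],[0,0,0]],"yaw":[0,0,0,0,0,0]}'; python3 -m crank '{"gripper":[1,1,1,1,1],"dp":[[0,0,-3],[0,0,-3],[0,0,-3],[0,0,0],[0,0,0]],"yaw":[0,0,0,0,0]}'
```

```text
time: 8.45
ee_pos: [0.5797, 0.1817, 0.2149]
ee_rot: [0.117, 0.697, -0.117, 0.698]
ft_force: [0.4, -0.0, -1.4]
opening: 0.0089
time: 8.95
ee_pos: [0.5797, 0.1817, 0.2064]
ee_rot: [0.117, 0.697, -0.117, 0.698]
ft_force: [-1.5, -0.9, 3.1]
opening: 0.0089
```

Contact with the flap. I'll continue slowly.

```bash
python3 -m crank '{"gripper":[1,1,1,1],"dp":[[0,0,-2],[0,0,-2],[0,0,-2],[0,0,0]],"yaw":[0,0,0,0]}'; python3 -m crank '{"gripper":[1,1,1,1],"dp":[[0,0,-2],[0,0,-2],[0,0,-2],[0,0,0]],"yaw":[0,0,0,0]}'
```

```text
time: 9.35
ee_pos: [0.5802, 0.1817, 0.2014]
ee_rot: [0.117, 0.697, -0.117, 0.698]
ft_force: [-1.7, -0.4, 7.8]
opening: 0.0089
time: 9.75
ee_pos: [0.5799, 0.1818, 0.196]
ee_rot: [0.117, 0.697, -0.117, 0.698]
ft_force: [-4.0, -0.0, 8.3]
opening: 0.0092
```

```bash
python3 -m crank '{"gripper":[1,1,1,1],"dp":[[0,0,-3],[0,0,-3],[0,0,-3],[0,0,0]],"yaw":[0,0,0,0]}'; python3 -m crank '{"gripper":[1,1,1,1],"dp":[[0,0,-3],[0,0,-3],[0,0,-3],[0,0,0]],"yaw":[0,0,0,0]}'
```

```text
time: 10.15
ee_pos: [0.5789, 0.1819, 0.1843]
ee_rot: [0.117, 0.698, -0.117, 0.697]
ft_force: [-2.0, 0.7, 2.8]
opening: 0.0087
time: 10.55
ee_pos: [0.5788, 0.1817, 0.1738]
ee_rot: [0.117, 0.698, -0.117, 0.697]
ft_force: [-2.5, 1.5, -0.9]
opening: 0.0091
```

The flap has been passed and the foot is at ~60 mm. The shoes are next, at 48 mm.

```bash
python3 -m crank '{"gripper":[1,1,1,1],"dp":[[0,0,-3],[0,0,-3],[0,0,-3],[0,0,0]],"yaw":[0,0,0,0]}'; python3 -m crank '{"gripper":[1,1,1,1],"dp":[[0,0,-2],[0,0,-2],[0,0,-2],[0,0,0]],"yaw":[0,0,0,0]}'
```

```text
time: 10.95
ee_pos: [0.5791, 0.1812, 0.1658]
ee_rot: [0.117, 0.698, -0.118, 0.697]
ft_force: [-2.7, -0.3, 0.8]
opening: 0.0093
time: 11.35
ee_pos: [0.5802, 0.1814, 0.1618]
ee_rot: [0.117, 0.697, -0.117, 0.698]
ft_force: [-4.6, -1.1, 6.0]
opening: 0.0091
```

```bash
python3 -m crank '{"gripper":[1,1,1,1],"dp":[[0,0,-2],[0,0,-2],[0,0,-2],[0,0,0]],"yaw":[0,0,0,0]}'; python3 -m crank '{"gripper":[1,1,1,1],"dp":[[0,0,-2],[0,0,-2],[0,0,0],[0,0,0]],"yaw":[0,0,0,0]}'
```

```text
time: 11.75
ee_pos: [0.5805, 0.1815, 0.1559]
ee_rot: [0.117, 0.696, -0.117, 0.698]
ft_force: [-3.5, -0.4, 5.0]
opening: 0.009
time: 12.15
ee_pos: [0.5804, 0.1815, 0.1516]
ee_rot: [0.117, 0.696, -0.117, 0.698]
ft_force: [-3.1, -0.6, 6.0]
opening: 0.0088
```

```bash
python3 -m crank '{"gripper":[1,1,1],"dp":[[0,0,-1.5],[0,0,-1.5],[0,0,0]],"yaw":[0,0,0]}'; python3 -m crank '{"gripper":[1,1,1],"dp":[[0,0,-1.5],[0,0,-1.5],[0,0,0]],"yaw":[0,0,0]}'
```

```text
time: 12.45
ee_pos: [0.5803, 0.1815, 0.1484]
ee_rot: [0.117, 0.697, -0.117, 0.698]
ft_force: [-2.9, -0.4, 4.7]
opening: 0.0092
time: 12.75
ee_pos: [0.5803, 0.1815, 0.1454]
ee_rot: [0.117, 0.697, -0.117, 0.698]
ft_force: [-3.5, -0.2, 4.4]
opening: 0.0095
```

```bash
python3 -m crank '{"gripper":[1,1,1],"dp":[[0,0,-1.5],[0,0,-1.5],[0,0,0]],"yaw":[0,0,0]}'
```

```text
time: 13.05
ee_pos: [0.5802, 0.1815, 0.1424]
ee_rot: [0.117, 0.697, -0.117, 0.698]
ft_force: [-3.0, -0.5, 5.3]
opening: 0.0086
```

```bash
python3 -m crank '{"gripper":[1,1,1],"dp":[[0,0,-1.5],[0,0,-1.5],[0,0,0]],"yaw":[0,0,0]}'
```

```text
time: 13.35
ee_pos: [0.5803, 0.1815, 0.1397]
ee_rot: [0.117, 0.697, -0.117, 0.698]
ft_force: [-4.5, -0.6, 6.0]
opening: 0.0091
```

```bash
python3 -m crank '{"gripper":[1,1,1],"dp":[[0,0,-1.5],[0,0,-1.5],[0,0,0]],"yaw":[0,0,0]}'
```

```text
time: 13.65
ee_pos: [0.5805, 0.1814, 0.1378]
ee_rot: [0.117, 0.696, -0.117, 0.698]
ft_force: [-5.0, -1.2, 10.1]
opening: 0.0092
```

```bash
python3 -m crank '{"gripper":[1,1],"dp":[[0,0,-1],[0,0,0]],"yaw":[0,0]}'
```

```text
time: 13.85
ee_pos: [0.5807, 0.1814, 0.1376]
ee_rot: [0.117, 0.696, -0.117, 0.698]
ft_force: [-6.5, -1.8, 12.7]
opening: 0.0093
```

```bash
python3 -m crank '{"gripper":[1,1],"dp":[[0,0,-1],[0,0,0]],"yaw":[0,0]}'
```

```text
time: 14.05
ee_pos: [0.5808, 0.1814, 0.1373]
ee_rot: [0.117, 0.696, -0.117, 0.698]
ft_force: [-7.7, -2.6, 14.8]
opening: 0.0092
```

```bash
python3 -m crank '{"gripper":[1,1],"dp":[[0,0,-1],[0,0,0]],"yaw":[0,0]}'
```

```text
time: 14.25
ee_pos: [0.581, 0.1814, 0.137]
ee_rot: [0.117, 0.696, -0.117, 0.699]
ft_force: [-8.8, -2.3, 18.4]
opening: 0.0092
```

Movement has nearly stopped at foot ≈ 24 mm, with a side load growing in x. I'll relieve the side load to tell a jam from the bottom.

```bash
python3 -m crank '{"gripper":[1,1,1],"dp":[[-1,0.3,0],[0,0,0],[0,0,0]],"yaw":[0,0,0]}'
```

```text
time: 14.55
ee_pos: [0.5806, 0.1815, 0.137]
ee_rot: [0.117, 0.695, -0.117, 0.699]
ft_force: [-6.4, -3.3, 16.5]
opening: 0.0086
```

```bash
python3 -m crank '{"gripper":[1,1,1],"dp":[[-1,0.3,0],[0,0,0],[0,0,0]],"yaw":[0,0,0]}'
```

```text
time: 14.85
ee_pos: [0.5801, 0.1817, 0.137]
ee_rot: [0.117, 0.695, -0.117, 0.7]
ft_force: [-4.3, -2.9, 15.0]
opening: 0.0086
```

Run:
```python
from h import *
from rig import arm,cams
s=arm.sense(); print(s["wrist_torque"],s["ft_force"])
f=cams.grab_frame("scene"); cv2.imwrite("pics/s6.png",cv2.resize(f["frame"][110:240,150:290],None,fx=5,fy=4.6,interpolation=cv2.INTER_CUBIC)); np.savez("s6.npz",**f)
f=cams.grab_frame("wrist"); cv2.imwrite("pics/w6.png",f["frame"]); np.savez("w6.npz",**f)
```

```text
[-0.53470012  1.22083391 -0.12432092] [-4.32895123 -2.90293169 14.96676505]
```

View pics/s6.png

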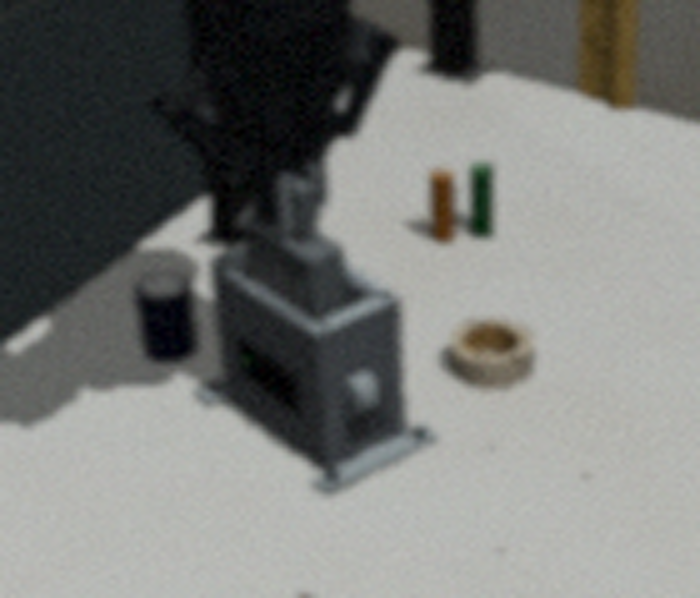

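View pics/w6.png

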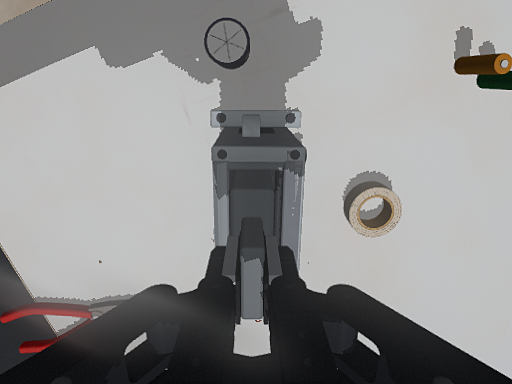

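The scene view shows the pack upright in the bay, with ~30 mm of body standing above it. It didn't slide when the side load was relieved, so this looks like the bottom. I'll press a little more to confirm.

```bash
python3 -m crank '{"gripper":[1,1,1],"dp":[[-0.5,0,-1],[-0.5,0,-1],[0,0,0]],"yaw":[0,0,0]}'
```

```text
time: 15.25
ee_pos: [0.5799, 0.1818, 0.1365]
ee_rot: [0.117, 0.694, -0.117, 0.7]
ft_force: [-6.7, -3.1, 19.7]
opening: 0.0088
```

```bash
python3 -m crank '{"gripper":[1,1,1],"dp":[[-0.5,0,-1],[-0.5,0,-1],[0,0,0]],"yaw":[0,0,0]}'
```

```text
time: 15.55
ee_pos: [0.5798, 0.1818, 0.1359]
ee_rot: [0.118, 0.694, -0.117, 0.701]
ft_force: [-6.3, -4.2, 24.2]
opening: 0.0088
```

```bash
python3 -m crank '{"gripper":[1,1,1,1],"dp":[[-0.5,0,-1],[-0.5,0,-0.5],[0,0,0],[0,0,0]],"yaw":[0,0,0,0]}'
```

```text
time: 15.95
ee_pos: [0.5797, 0.1819, 0.1359]
ee_rot: [0.118, 0.693, -0.117, 0.702]
ft_force: [-4.9, -4.5, 27.0]
opening: 0.0087
```

Firm bottom: 27 N with no further movement. I'll unload the arm before opening, watching that the pack doesn't lift.

```bash
python3 -m crank '{"gripper":[1,1,1,1],"dp":[[1,0,1.5],[1,0,1.5],[0,0,0],[0,0,0]],"yaw":[0,0,0,0]}'
```

```text
time: 16.35
ee_pos: [0.5798, 0.1818, 0.1359]
ee_rot: [0.117, 0.694, -0.117, 0.7]
ft_force: [-6.2, -2.2, 19.7]
opening: 0.0089
```

```bash
python3 -m crank '{"gripper":[1,1,1,1],"dp":[[0.5,0,1.5],[0.5,0,1],[0,0,0],[0,0,0]],"yaw":[0,0,0,0]}'
```

```text
time: 16.75
ee_pos: [0.5798, 0.1818, 0.136]
ee_rot: [0.117, 0.695, -0.117, 0.699]
ft_force: [-4.2, -2.6, 12.6]
opening: 0.0092
```

```bash
python3 -m crank '{"gripper":[1,1,1,1],"dp":[[0.5,0,2],[0.5,0,2],[0,0,0],[0,0,0]],"yaw":[0,0,0,0]}'
```

```text
time: 17.15
ee_pos: [0.5796, 0.1818, 0.1373]
ee_rot: [0.117, 0.696, -0.117, 0.698]
ft_force: [-1.6, -2.4, 4.6]
opening: 0.0093
```

```bash
python3 -m crank '{"gripper":[0.8,0.6,0.5,0.5,0.5],"dp":[[0,0,0],[0,0,0],[0,0,0],[0,0,0],[0,0,0]],"yaw":[0,0,0,0,0]}'
python3 - <<'E'
from h import *
from rig import arm,cams
for n in("wrist","scene"):
    f=cams.grab_frame(n); np.savez(n+"7.npz",**f); cv2.imwrite(f"pics/{n}7.png",f["frame"])
a=np.radians(-19.2);ex=np.array([np.cos(a),np.sin(a)]);ey=np.array([-ex[1],ex[0]]);c=np.array([.5794,.1804])
for n in("w6","wrist7","s6","scene7"):
    P=cloud(load(n+".npz")).reshape(-1,3); d=(P[:,:2]-c)*1e3; X=d@ex;Y=d@ey
    m=(abs(X)<7)&(Y>19)&(Y<27)&(P[:,2]>.12)&(P[:,2]<.16); m2=(abs(X)<20)&(Y>38)&(Y<44)&(P[:,2]>.09)&(P[:,2]<.11)
    m3=(abs(X)<7)&(Y<-19)&(Y>-27)&(P[:,2]>.12)&(P[:,2]<.16)
    print(n,m.sum(),np.median(P[m,2]) if m.any() else 0,m3.sum(),np.median(P[m3,2]) if m3.any() else 0,"rim",np.median(P[m2,2]))
E
```

```text
time: 17.65
ee_pos: [0.5784, 0.1823, 0.136]
ee_rot: [0.117, 0.697, -0.117, 0.697]
ft_force: [0.4, 0.2, -0.0]
opening: 0.0428
w6 462 0.13100179898628825 0 0 rim 0.0997599296817981
wrist7 469 0.1320442293869052 100 0.13197989907707247 rim 0.09966125405288553
s6 2 0.1275236249683538 18 0.13155770235702152 rim 0.10183930104827521
scene7 0 0 18 0.1330867372873425 rim 0.10177220202992637
```

View pics/wrist7.png

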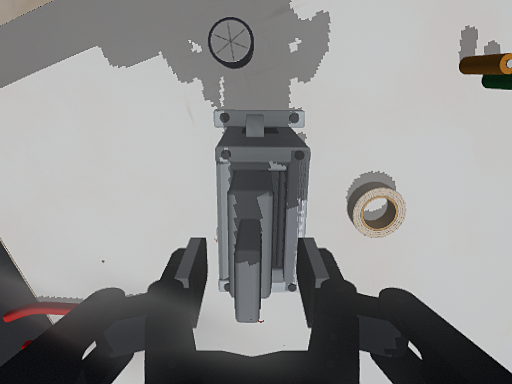

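The wrist view shows the pack standing free between the open pads at (250,270). It is level, with the shoulder at 132 mm at both ends and the flap folded down at (280,175). I'll retreat straight up.

```bash
python3 -m crank '{"gripper":[0.4,0.4,0.4,0.4,0.4,0.4,0.4,0.4],"dp":[[0,0,5],[0,0,15],[0,0,20],[0,0,25],[0,0,25],[0,0,20],[0,0,0],[0,0,0]],"yaw":[0,0,0,0,0,0,0,0]}'
python3 - <<'E'
from h import *
from rig import arm,cams
for n in("wrist","scene","top"):
    f=cams.grab_frame(n); np.savez(n+"8.npz",**f); cv2.imwrite(f"pics/{n}8.png",f["frame"])
    if n=="scene": cv2.imwrite("pics/scene8c.png",cv2.resize(f["frame"][120:240,150:290],None,fx=5,fy=5,interpolation=cv2.INTER_CUBIC))
a=np.radians(-19.2);ex=np.array([np.cos(a),np.sin(a)]);ey=np.array([-ex[1],ex[0]]);c=np.array([.5794,.1804])
for n in("wrist8","scene8","top8"):
    P=cloud(load(n+".npz")).reshape(-1,3); d=(P[:,:2]-c)*1e3; X=d@ex;Y=d@ey
    m=(abs(X)<8)&(Y>19)&(Y<27)&(P[:,2]>.115)&(P[:,2]<.16); m2=(abs(X)<20)&(Y>38)&(Y<44)&(P[:,2]>.09)&(P[:,2]<.11)
    m3=(abs(X)<8)&(Y<-19)&(Y>-27)&(P[:,2]>.115)&(P[:,2]<.16)
    print(n,m.sum(),np.median(P[m,2]) if m.any() else 0,m3.sum(),np.median(P[m3,2]) if m3.any() else 0,"rim",np.median(P[m2,2]) if m2.any() else 0)
E
```

```text
time: 18.55
ee_pos: [0.5787, 0.1823, 0.2473]
ee_rot: [0.117, 0.697, -0.117, 0.698]
ft_force: [-0.5, -0.1, -0.0]
opening: 0.0515
wrist8 201 0.1319606169198303 57 0.13182545984938882 rim 0.09972129240619232
scene8 4 0.13345421767421572 24 0.1325613624821233 rim 0.10143184682594975
top8 0 0 0 0 rim 0
```

View pics/scene8c.png

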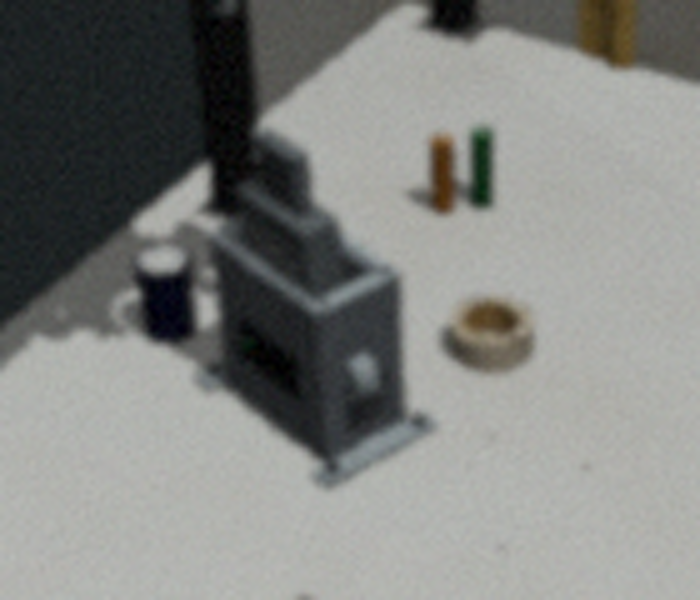

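View pics/wrist8.png

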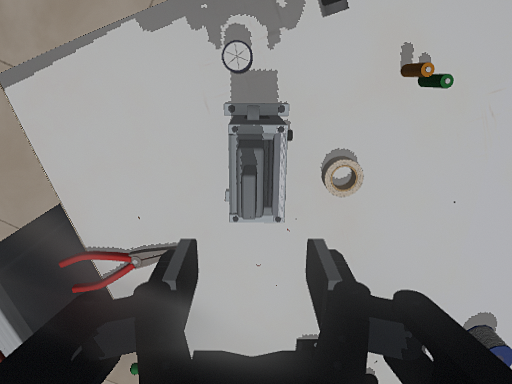

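The pack stands level, 32 mm above the rim, which puts the foot at ~24 mm, and the bystanders look undisturbed. To rule out a jam, I'll press once more on the tab top with shut fingers, which leaves the pack free to align.

```bash
python3 -m crank '{"gripper":[1,1,1,1,1,1,1,1,1],"dp":[[0,0,0],[0,0,0],[0,0,0],[0,0,0],[0,0,-20],[0,0,-25],[0,0,-20],[0,0,-7],[0,0,0]],"yaw":[0,0,0,0,0,0,0,0,0]}'; python3 -m crank '{"gripper":[1,1],"dp":[[0,0,0],[0,0,0]],"yaw":[0,0]}'
```

```text
time: 19.6
ee_pos: [0.5777, 0.1821, 0.173]
ee_rot: [0.117, 0.698, -0.117, 0.696]
ft_force: [-0.0, 0.4, -0.3]
opening: 0.0002
time: 19.8
ee_pos: [0.5794, 0.1824, 0.1761]
ee_rot: [0.118, 0.696, -0.117, 0.698]
ft_force: [-0.4, 0.3, -0.4]
opening: -0.0003
```

```bash
python3 -m crank '{"gripper":[1,1,1,1,1],"dp":[[0,-1,-3],[0,0,-3],[0,0,-2],[0,0,0],[0,0,0]],"yaw":[0,0,0,0,0]}'; python3 -m crank '{"gripper":[1,1,1],"dp":[[0,0,-1.5],[0,0,-1.5],[0,0,0]],"yaw":[0,0,0]}'
```

```text
time: 20.3
ee_pos: [0.5786, 0.1812, 0.1664]
ee_rot: [0.117, 0.697, -0.117, 0.697]
ft_force: [0.9, 0.8, 0.6]
opening: 0.0
time: 20.6
ee_pos: [0.5797, 0.1811, 0.1662]
ee_rot: [0.117, 0.696, -0.117, 0.699]
ft_force: [-3.1, -1.5, 9.0]
opening: -0.0001
```

```bash
python3 -m crank '{"gripper":[1,1,1],"dp":[[0,0,-1.5],[0,0,-1.5],[0,0,0]],"yaw":[0,0,0]}'
```

```text
time: 20.9
ee_pos: [0.5809, 0.1808, 0.1657]
ee_rot: [0.117, 0.695, -0.117, 0.7]
ft_force: [-2.1, -4.1, 16.7]
opening: 0.0001
```

```bash
python3 -m crank '{"gripper":[1,1,1],"dp":[[-0.5,0,-1.5],[-0.5,0,-1.5],[0,0,0]],"yaw":[0,0,0]}'
```

```text
time: 21.2
ee_pos: [0.5813, 0.1806, 0.165]
ee_rot: [0.117, 0.694, -0.117, 0.701]
ft_force: [-3.6, -5.2, 22.3]
opening: 0.0001
```

It moves only about 0.1 mm per N, which matches the rubber buffer, so the pack is at the bottom. I'll retreat.

```bash
python3 -m crank '{"gripper":[1,1,1,1,1,1,1,1,1],"dp":[[0.5,0,3],[0,0,4],[0,0,4],[0,0,15],[0,0,25],[0,0,25],[0,0,10],[0,0,0],[0,0,0]],"yaw":[0,0,0,0,0,0,0,0,0]}'
python3 - <<'E'
from h import *
from rig import arm,cams
for n in("wrist","scene","top"):
    f=cams.grab_frame(n); np.savez(n+"9.npz",**f); cv2.imwrite(f"pics/{n}9.png",f["frame"])
a=np.radians(-19.2);ex=np.array([np.cos(a),np.sin(a)]);ey=np.array([-ex[1],ex[0]]);c=np.array([.5794,.1804])
for n in("wrist9","scene9"):
    P=cloud(load(n+".npz")).reshape(-1,3); d=(P[:,:2]-c)*1e3; X=d@ex;Y=d@ey
    m=(abs(X)<8)&(Y>19)&(Y<27)&(P[:,2]>.115)&(P[:,2]<.16)
    m3=(abs(X)<8)&(Y<-19)&(Y>-27)&(P[:,2]>.115)&(P[:,2]<.16)
    mt=(abs(X)<8)&(abs(Y)<15)&(P[:,2]>.15)&(P[:,2]<.18)
    print(n,[(k.sum(),np.median(P[k,2]).round(4)) for k in(m,m3,mt) if k.any()])
E
```

```text
time: 22.1
ee_pos: [0.5775, 0.1812, 0.2423]
ee_rot: [0.117, 0.698, -0.117, 0.697]
ft_force: [-0.4, 1.2, -0.6]
opening: 0.0002
wrist9 [(np.int64(204), np.float64(0.1316)), (np.int64(61), np.float64(0.1312)), (np.int64(560), np.float64(0.1654))]
scene9 [(np.int64(5), np.float64(0.1334)), (np.int64(21), np.float64(0.1319)), (np.int64(58), np.float64(0.1637))]
```

View pics/scene9.png

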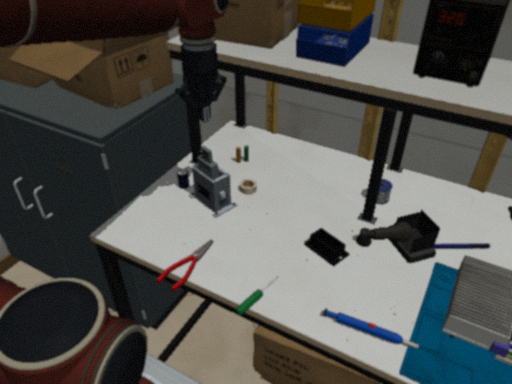

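View pics/wrist9.png

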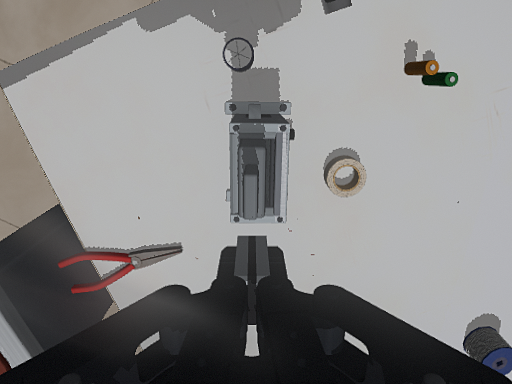

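The pack is seated upright in the bay at (208,180) in the scene view, and the stand at (327,245) is empty. The capacitor (183,179), tape (248,186) and loupe (364,238) are where they were, and the arm is clear.

Run:
```python
from rig import job
print(job.finish_job())
```

```text
the job is handed in; nothing more can be done
None
```

I took the pack from its stand, pushed the flap open with its foot, slid it down past the shoes and pressed it onto the bottom. I then let go, backed off and handed the job in at about 22 s of the 48 s allowed.

- **Bottom found:** the pack stopped with its foot about 24 mm above the bench, inside the 8–34 mm shelf range. The push peaked at 27 N, about 28 N allowing for the sensor's small offset.
- **Jam check:** there was some sideways load during the press. I relieved it, and later pressed the tab again with shut fingers to 22 N. It gave only about 0.1 mm per N, like the rubber buffer, so I take it to be on the shelf.
- **Last pictures:** the pack stands free and level to within half a millimetre, with about 32 mm of its body above the rim. The flap is held aside, the capacitor, tape and loupe are unmoved, and the arm is clear.

**Unconfirmed:** I could not see the contact itself. When I eased off, the arm rose about 1.4 mm with the pack as the buffer sprang back, so "fully home" rests on the feel and the measured height. The wrist and scene cameras also disagreed by 1–2 mm on height.

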